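Close up a tape-roll rack with its notched stop and roll the third roll into the saddle

ROBOT

A 6-joint arm with a two-finger parallel gripper is mounted at the origin on a cart in front of the work surface, level with it; the furniture and walls round the work are solid. World frame = base frame: x ahead of the robot, y to its left, z up, the work surface at z = 0. Lengths are in m, angles in degrees, forces in N, time in s.
With the tool pointing down it reaches from about 0.3 to 0.75 m from the base axis. Payload 8.5 kg.
Tool frame: the origin (TCP) lies at the very end of the fingers, on their centre line; the grasp point (between the pads) lies 19 mm behind it; y points along the fingers, z is the direction in which the jaws open and shut, and the axes are right-handed (so a half turn about y gives the same grasp; the last joint's range is limited). The gripper opens to 85 mm and grips with 20 to 120 N. Pads are 22 mm wide; open, the fingers measure 114 mm over their backs; the gripper's body (76 mm by 85 mm) begins 54 mm behind the grasp point. The pads swing forward as they close: fully open they stand 13 mm farther back than shut.
Start: joints at [56.935, 21.807, 74.336, -0, 83.858, -12.336], TCP at [0.195, 0.514, 0.231] pointing down, gripper open.
Joint ranges: [-178.18, 178.18], [-50.72, 133.34], [12.68, 142.11], [-81.47, 261.47], [9.98, 163.14], [-165.26, 165.26]. Speed limits (degrees/s): [136.94, 136.94, 180, 180, 180, 180].

INTERFACE

Orientations are given as a 3x3 rotation matrix whose columns are the frame's x, y, z axes.
In Python, from rig import env gives the robot as it stands. The module is installed in compiled form; this text tells all that it offers.
- The arm moves only by the tool servo_tool, never from a script. Its argument "rows" is one flat list of numbers, 7 for each row, row after row: the opening, from 0 (shut) to 1 (fully open), then the shift along the world's x, y, z in m, then the turn, a rotation vector about the world's x, y, z in degrees. A call has 1 to 10 rows; each row shifts and turns the commanded pose from where the row before left it; what a row does not reach is not made up. A row lasts 1/12 s, in which the tool goes at most 41.7 mm and 7.16 degrees, less where a joint would pass 70% of its speed; a pose out of reach is approached as far as the arm can. A call with a gripper value outside its range is refused whole. The fingers move at their own pace and stop on an object; "force" is the grip in N (left out, the last holds). Time passes only in rows, so rows that do not move let the fingers close. It gives the time, the measured TCP pose, the force and the opening at its end, in the units of the state.
- env.observe(): the state, without advancing time (a new reading comes with each control period).
- env.get_image(name): name is "scene" or "top"; returns the picture (384x512x3 uint8, red, green, blue); there is no depth.
- env.camera_model(name): a dict with "camera_matrix" (3x3 intrinsics, pixels), "R" (3x3) and "t" (3): a world point X has camera coordinates R X + t. Camera axes: x right, y down, z forward; pixel columns grow to the right and rows downward; lengths in m; the calibration is good to about 2 mm. A picture is of the moment at which its call begins. camera_model takes no time and is no camera call.
- env.close_job(): hands the job in, once; it reports no verdict.
The state is a dict: "time_s": time; "q": joint angles; "qvel": joint speeds; "joint_efforts": joint torques, N m; "position": TCP position; "tool_rot": TCP orientation; "ft_force": force on the tool from outside, world axes, zero at the start; "wrist_torque": the same for the moment, N m; "grip_width": finger opening in m.
Only numpy, scipy, OpenCV 4.12 (cv2) and the standard library are available. Lean on these libraries where they do the work, as an engineer would, in place of code of your own. Each camera call takes 0.05 s, during which the arm holds its last target.

TASK

Stack the three masking-film rolls as a pyramid in the rack. First lift the orange stop bar out of its notch, bring it along the channel so that it pushes the two lower rolls together, and drop it fully home in the blue notch shoes, whose exact place you must feel for. Then push the third roll off its ledge, rolling it without lifting it, so that it comes to rest in the saddle between the two lower rolls; leave the bar seated, let go of everything and do not disturb the mug, cup, tape roll or tape measure.

Things in the scene. Friction and masses are not known exactly. Their poses are not given: they have to be found in the camera images.
- rack: Fixed roll rack. Origin: centre of its underside on the table; +y along the channel from ledge to open end, x across, z up. Plywood bed 150 mm wide, y -155 to 175 mm, top at z = 8. Channel 100 mm wide between two aluminium rails 12 mm thick, from an end wall at y = -55; rail teeth reach z = 48, notch floors z = 30, each notch 16 mm wide in y with upright sides. Start notch: y = 132.
- ledge_mid (a point): Point on the ledge top under the third roll, at rack y = -100 mm, 64 mm above the table; axes as the rack's. The ledge is 108 mm wide, y -148 to -45; its 6 mm top plate overhangs the end wall by 10 mm. Two beads, 2 mm high, cross it 12.5 mm either side of this point and keep the roll from rolling away.
- notch_zone (a point): Middle of the zone of the second notch (fixed point on the rack: y = 74 mm, at notch floor height z = 30). That notch lies between the teeth (tops z = 49) of two blue shoes clamped by hand on the rails: its centre is anywhere within 8 mm either way along y, the same on both rails, unmeasured: feel for it. From it to the start notch the tooth tops leave no gap a tab could enter.
- bar_handle (a point): Loose orange stop bar, 0.2 kg, across the channel; point on its black upright handle (26 mm in x, 12 in y), 14 mm below the handle's top; axes as the rack's. 84 mm above the table when seated in either notch, 102 to 103 with its tabs on the tooth tops. Plate 92 x 12 x 38 mm, underside 72 mm below the point. End tabs 12 mm thick, 136 mm over all. Lifted just clear it still pushes the rolls.
- roll1_mid (a point): First lower masking-film roll: beige cylinder 55 mm in diameter, 92 mm long, 0.12 kg, lying on the bed across the channel near the end wall, free to roll. Point at its centre; z is the roll's axis.
- roll2_mid (a point): Second lower roll, like the first, lying loose on the bed between the first roll and the stop bar. Point at its centre; z is the roll's axis.
- roll3_mid (a point): Third roll, like the others, lying on the ledge between the beads, axis across the channel, centre 92 mm above the table. Point at its centre; z is the roll's axis. A level push by an upright finger tends to jam it on the bead, as the finger drags on its back: lean the fingers about 25 degrees, tips towards rack +y, to bear from behind and a little below, across mid-length or at two points. It pushes loose lower rolls on to the bar.
- mug: White mug, 92 x 127 x 95 mm, bystander; origin under its centre.
- cup: Clear plastic cup, 76 mm wide, 101 mm high, bystander; origin under its centre.
- tape: Yellow-and-red tape roll, 73 mm wide, 37 mm high, bystander; origin under its centre.
- measure: Yellow tape measure, 39 x 80 x 62 mm, bystander; origin under its centre.
Things that resemble listed ones, but are neither listed nor needed, are in the scene too. Leave any green or purple look-alike of the part that bears roll3_mid alone.

How it is judged (in metres and radians):
On the way:
1. the stop bar is fully seated in the blue notch shoes while the third roll still lies on its ledge (y of bar_handle in the frame of rack between 0.06 and 0.088 m and z of bar_handle in the frame of rack below 0.087 m and angle between bar_handle's own z axis and vertical below 0.08 rad and y of roll3_mid in the frame of rack below -0.085 m), for 0.3 s.
At the end, for the whole second after the job is handed in: Bar fully down in the blue shoes (within 3 mm, upright). Third roll rests on both lower rolls (centres within 59 mm, 68 to 92 mm above the table, within 25 mm of mid-channel, square within 0.15 rad); both lower rolls on the bed; rolls and bar at rest (below 0.02 m/s) (y of bar_handle in the frame of rack between 0.06 and 0.088 m and z of bar_handle in the frame of rack below 0.087 m and angle between bar_handle's own z axis and vertical below 0.08 rad and distance between roll3_mid and roll1_mid below 0.059 m and distance between roll3_mid and roll2_mid below 0.059 m and z of roll3_mid in the frame of rack between 0.068 and 0.092 m and x of roll3_mid in the frame of rack between -0.025 and 0.025 m and z of each of roll1_mid, roll2_mid in the frame of rack below 0.041 m and angle between the z axis of roll3_mid and the x axis of rack, either way round below 0.15 rad and linear speed of each of roll1, roll2, roll3, stop_bar below 0.02 m/s); the robot touches nothing.
It fails at once if the third roll is lifted clear (its centre more than 20 mm above where it lay on the ledge) (height (world z) of roll3_mid above 0.112 m).
It fails at once if the mug, cup, tape roll or tape measure is moved by more than 30 mm (distance of any of mug, cup, tape, measure from where it was at the start of the episode above 0.03 m).
It also fails if it takes over 51 s, if anything falls off the work surface, if the arm or the gripper's body presses on something with over 40 N, if the wrist force passes 120 N, or if a joint passes its speed limit or range.

## Working session

There is one attempt and no reset: what is moved stays moved. The work goes in short steps, Python scripts to look and compute and a tool call to move; the robot and the scene stay as the last step left them, time stands still between calls to the robot, and variables do not carry over. Pictures are saved under pics/ and viewed, and the job is handed in when it is done.

Besides the shell and the picture viewer there is one more tool, called after "Call:" as name(argument=value, ...) on one line, values as JSON. servo_tool: Moves the arm, as the interface text tells. Its arguments: {"type":"object","properties":{"rows":{"type":"array","items":{"type":"number"}},"force":{"type":"number"}},"required":["rows"]}

```bash
mkdir -p pics; ls
python3 - <<'E'
from rig import env
import cv2,numpy as np
for n in("scene","top"):
    im=env.get_image(n); cv2.imwrite(f"pics/{n}0.png",im[:,:,::-1])
    m=env.camera_model(n); print(n,np.round(m["camera_matrix"],1).tolist(),np.round(m["R"],4).tolist(),np.round(m["t"],4).tolist())
o=env.observe(); print({k:np.round(v,3).tolist() for k,v in o.items()})
E
```

```text
pics
scene [[351.7, 0.0, 251.0], [0.0, 351.7, 190.7], [0.0, 0.0, 1.0]] [[0.7559, -0.6545, 0.0153], [-0.3893, -0.4682, -0.7932], [0.5263, 0.5937, -0.6087]] [-0.471, 0.264, 0.8511]
top [[364.0, 0.0, 252.8], [0.0, 364.0, 192.4], [0.0, 0.0, 1.0]] [[-0.0053, -0.9998, 0.0188], [-0.9831, 0.0018, -0.1828], [0.1828, -0.0195, -0.983]] [-0.0731, 0.5707, 1.2023]
{'time_s': 0.1, 'q': [56.937, 21.839, 74.379, -0.0, 83.86, -12.335], 'qvel': [-0.005, 0.007, -0.32, -0.071, -0.114, -0.096], 'joint_efforts': [0.005, -44.921, -23.166, -0.0, 0.004, -0.0], 'position': [0.195, 0.514, 0.231], 'tool_rot': [[0.935, -0.001, 0.354], [-0.354, -0.001, 0.935], [-0.0, -1.0, -0.001]], 'ft_force': [0.211, -1.167, 0.179], 'wrist_torque': [-0.008, -0.028, 0.021], 'grip_width': 0.085}
```

View pics/scene0.png

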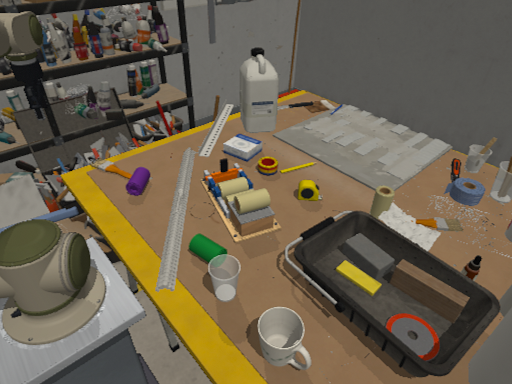

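View pics/top0.png

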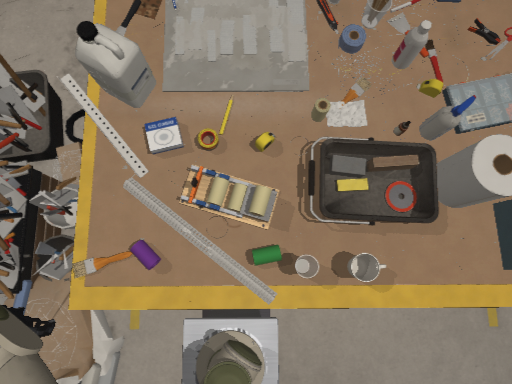

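The scene view shows the rack at about (240,200) with the orange bar at its far-left end. The top view shows it at about (230,195), with the bar at about (195,185), the green look-alike roll at (265,255) and the cup at (307,266). I'll zoom in next.

Run:
```python
import cv2
a=cv2.imread("pics/top0.png")[155:235,170:290]; cv2.imwrite("pics/top0z.png",cv2.resize(a,None,fx=6.5,fy=6.5,interpolation=cv2.INTER_CUBIC))
a=cv2.imread("pics/scene0.png")[150:250,190:330]; cv2.imwrite("pics/scene0z.png",cv2.resize(a,None,fx=5.7,fy=5.7,interpolation=cv2.INTER_CUBIC))
```

```text
(no output)
```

View pics/top0z.png

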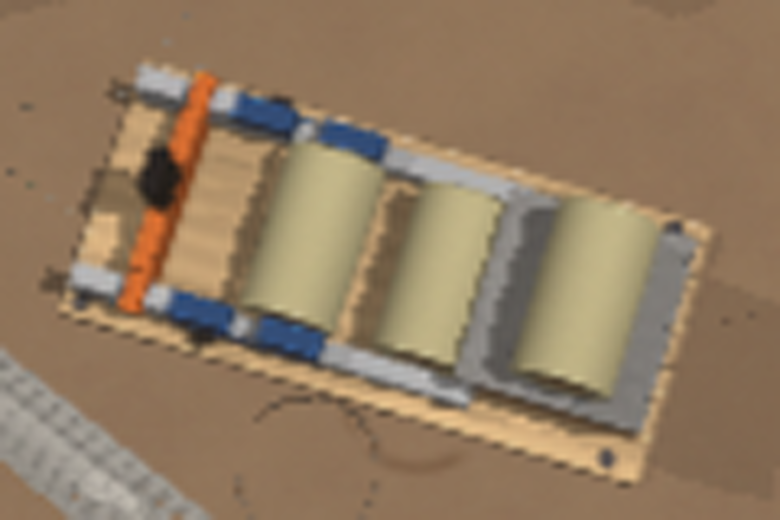

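View pics/scene0z.png

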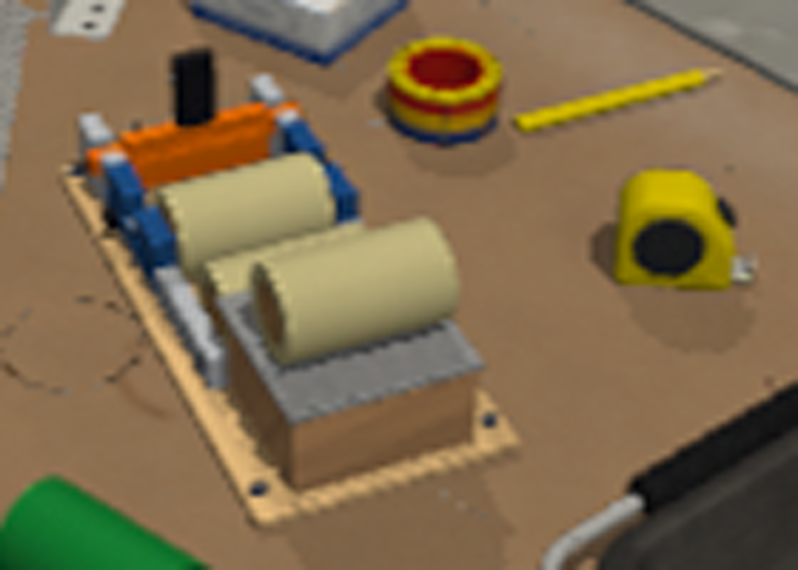

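```bash
cat > h.py <<'E'
import numpy as np,cv2,json
from scipy.optimize import least_squares
from rig import env
C={n:env.camera_model(n) for n in("scene","top")}
def proj(n,X):
    m=C[n];c=np.asarray(X)@np.array(m["R"]).T+m["t"];p=c@np.array(m["camera_matrix"]).T;return p[...,:2]/p[...,2:]
def ray(n,uv,z):
    m=C[n];R=np.array(m["R"]);o=-R.T@m["t"];d=R.T@np.linalg.solve(np.array(m["camera_matrix"]),[uv[0],uv[1],1]);return o+d*(z-o[2])/d[2]
def zt(x,y):return ((x+.5)/6.5-.5+170,(y+.5)/6.5-.5+155)
def zs(x,y):return ((x+.5)/5.7-.5+190,(y+.5)/5.7-.5+150)
def rk(p,P):
    x,y,a=p;P=np.asarray(P)/1000;c,s=np.cos(a),np.sin(a)
    return np.stack([x+c*P[...,0]-s*P[...,1],y+s*P[...,0]+c*P[...,1],P[...,2]],-1)
def inv(p,W):
    x,y,a=p;c,s=np.cos(a),np.sin(a);d=np.asarray(W)[:2]-[x,y];return np.array([c*d[0]+s*d[1],-s*d[0]+c*d[1]])*1000
E
cat > fit.py <<'E'
from h import *
pts=[("top",zt(710,230),(75,-155,8)),("top",zt(638,480),(-75,-155,8)),("top",zt(60,308),(-75,175,8)),
("top",zt(637,432),(-54,-148,64)),("top",zt(697,240),(54,-148,64)),
("scene",zs(262,522),(-75,-155,4)),("scene",zs(518,440),(75,-155,4)),("scene",zs(65,174),(-75,175,8)),
("scene",zs(291,418),(-54,-148,64)),("scene",zs(485,366),(54,-148,64))]
f=lambda p:np.concatenate([proj(n,rk(p,P))-uv for n,uv,P in pts])
r=least_squares(f,[.5,.1,-.26],loss="soft_l1");print(np.round(r.x,4),np.degrees(r.x[2]));print(np.round(r.fun.reshape(-1,2),2).tolist())
p=r.x;json.dump(list(p),open("rack.json","w"))
for nm,u in(("gap far",zt(306,130)),("gap near",zt(240,326))):print(nm,inv(p,ray("top",u,.045)))
for n in("top","scene"):
    im=cv2.imread(f"pics/{n}0.png").astype(int);h=rk(p,(0,132,90));u=proj(n,h)
    msk=(im.max(2)<45);yy,xx=np.nonzero(msk);k=(abs(xx-u[0])<9)&(abs(yy-u[1])<12)
    c=np.array([xx[k].mean(),yy[k].mean()]);print(n,"handle pred",u,"seen",c,xx[k].min(),xx[k].max(),yy[k].min(),yy[k].max())
    print(" rack", inv(p,ray(n,c,.090 if n=='top' else .075)))
    hs=cv2.cvtColor(im.astype(np.uint8),cv2.COLOR_BGR2HSV)
    o=cv2.inRange(hs,(5,190,140),(14,255,255));yy,xx=np.nonzero(o);u=proj(n,rk(p,(0,132,45)));k=(abs(xx-u[0])<30)&(abs(yy-u[1])<30);c=np.array([xx[k].mean(),yy[k].mean()])
    print(" orange",c,k.sum(),inv(p,ray(n,c,.048)))
print("handle world",rk(p,(0,132,84)),"ledge",rk(p,(0,-100,64)))
E
python3 fit.py
```

```text
[ 0.5662 -0.0019 -0.2986] -17.107069332806027
[[0.74, -1.27], [0.04, 0.33], [-0.26, -0.3], [0.94, -0.26], [0.58, -0.8], [-1.25, 0.46], [0.23, 0.78], [-1.11, -1.43], [-0.57, -0.2], [-0.14, -0.92]]
gap far [50.90534489 70.79453804]
gap near [-60.76833752  71.50383256]
top handle pred [193.55591994 180.39289157] seen [194.21428571 181.85714286] 192 196 178 185
 rack [ -4.12323884 128.29892933]
 orange [195.31395349 184.88372093] 86 [ -6.28799389 129.71875107]
scene handle pred [223.27225045 160.80832683] seen [223.52702703 165.16216216] 221 226 159 171
 rack [ -1.0015764 128.1966099]
 orange [224.45689655 174.90517241] 232 [ -5.49168    109.41390532]
handle world [0.60500443 0.1242686  0.084     ] ledge [ 0.53675972 -0.09746696  0.064     ]
```

Run:
```python
import cv2,numpy as np
a=cv2.imread("pics/top0.png")
def g(im,u0,v0,w,h,f,name):
    z=cv2.resize(im[v0:v0+h,u0:u0+w],None,fx=f,fy=f,interpolation=cv2.INTER_NEAREST)
    for i in range(0,w,5):
        cv2.line(z,(i*f,0),(i*f,6),(0,0,255),1);cv2.putText(z,str(u0+i),(i*f,16),0,.35,(255,255,255),1)
    for i in range(0,h,5):
        cv2.line(z,(0,i*f),(6,i*f),(0,0,255),1);cv2.putText(z,str(v0+i),(8,i*f+4),0,.35,(255,255,255),1)
    cv2.imwrite(name,z)
g(a,175,160,55,45,14,"pics/tA.png");g(a,226,175,60,57,10,"pics/tB.png")
```

```text
(no output)
```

View pics/tA.png

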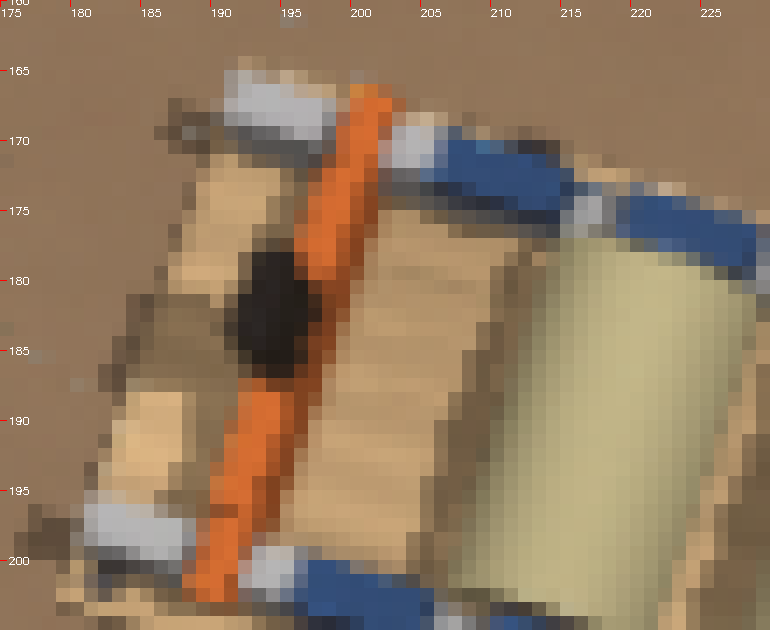

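View pics/tB.png

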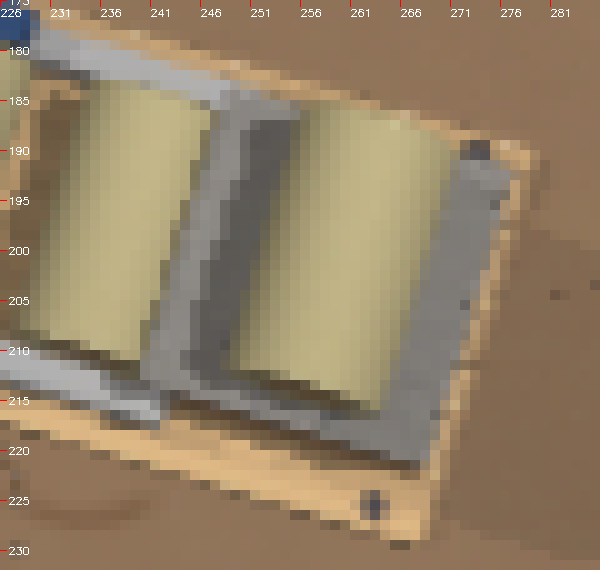

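```bash
cat > fit2.py <<'E'
from h import *
T=[((268,229.5),(-75,-155,8)),((279.3,189.5),(75,-155,8)),((267.5,222),(-54,-148,64)),((277,191.5),(54,-148,64)),((239,212.5),(-54,-45,64)),((248,182.5),(54,-45,64)),((201.2,165.7),(68,132,45)),((189.3,202.5),(-68,132,45)),(zt(60,308),(-75,175,8))]
S=[(zs(262,522),(-75,-155,4)),(zs(518,440),(75,-155,4)),(zs(65,174),(-75,175,8)),(zs(291,418),(-54,-148,64)),(zs(485,366),(54,-148,64)),(zs(217,298),(-54,-45,64)),(zs(194,51),(0,132,98))]
for nm,pts in(("top",[("top",*t) for t in T]),("scene",[("scene",*t) for t in S]),("both",[("top",*t) for t in T]+[("scene",*t) for t in S])):
    f=lambda p:np.concatenate([proj(n,rk(p,P))-uv for n,uv,P in pts])
    r=least_squares(f,[.5,.1,-.26],loss="soft_l1");print(nm,np.round(r.x,4),np.degrees(r.x[2]));print(np.round(f(r.x).reshape(-1,2),2).tolist())
    p=r.x;print([np.round(inv(p,ray("top",u,.048)),1) for u in((215.5,175),(207,204))],"handle",np.round(rk(p,(0,132,84)),4),"ledge",np.round(rk(p,(0,-100,64)),4))
json.dump(list(p),open("rack.json","w"))
print(-np.array(C["top"]["R"]).T@C["top"]["t"])
E
python3 fit2.py
```

```text
top [ 0.5638 -0.001  -0.3008] -17.23247778322798
[[-0.53, 0.02], [0.04, -0.05], [0.72, -0.43], [0.16, -0.01], [0.04, 0.16], [0.41, 0.31], [0.14, -0.04], [-0.46, -0.25], [-0.53, 0.26]]
[array([50.1, 73.7]), array([-55.8,  70. ])] handle [0.6029 0.125  0.084 ] ledge [ 0.5341 -0.0966  0.064 ]
scene [ 0.5671 -0.0034 -0.2987] -17.11382103174522
[[-0.68, 0.59], [0.8, 0.92], [-0.64, -1.34], [0.02, -0.06], [0.44, -0.79], [-0.07, -0.51], [0.07, 0.35]]
[array([46.3, 74.9]), array([-59.5,  71.4])] handle [0.6059 0.1228 0.084 ] ledge [ 0.5377 -0.099   0.064 ]
both [ 0.5652 -0.0022 -0.2974] -17.0377532869429
[[-0.11, -0.5], [0.32, -0.59], [1.14, -0.97], [0.47, -0.56], [0.44, -0.27], [0.69, -0.14], [0.37, -0.32], [-0.11, -0.51], [-0.19, 0.05], [-1.4, 0.68], [0.1, 0.95], [-1.35, -1.26], [-0.72, 0.01], [-0.29, -0.75], [-0.81, -0.43], [-0.66, 0.41]]
[array([48.7, 74.2]), array([-57.2,  70.8])] handle [0.6038 0.124  0.084 ] ledge [ 0.5359 -0.0978  0.064 ]
[ 0.34096426 -0.05064008  1.28749078]
```

Call:
servo_tool(rows=[0.7,0.026,-0.025,0,0,0,0.36,0.7,0.026,-0.025,0,0,0,0.36,0.7,0.026,-0.025,0,0,0,0.36,0.7,0.026,-0.025,0,0,0,0.36,0.7,0.026,-0.025,0,0,0,0.36,0.7,0.026,-0.025,0,0,0,0.36,0.7,0.026,-0.025,0,0,0,0.36,0.7,0.026,-0.025,-0.005,0,0,0.36,0.7,0.026,-0.025,-0.005,0,0,0.36,0.7,0.026,-0.025,-0.005,0,0,0.36], force=60)

```text
time_s: 0.93
position: [0.4556, 0.2628, 0.2159]
tool_rot: [[0.956, -0.0, 0.294], [-0.294, -0.0, 0.956], [-0.0, -1.0, -0.0]]
ft_force: [0.1, -0.5, 0.4]
grip_width: 0.0597
```

Call:
servo_tool(rows=[0.7,0.025,-0.023,-0.01,0,0,0,0.7,0.025,-0.023,-0.015,0,0,0,0.7,0.025,-0.023,-0.015,0,0,0,0.7,0.025,-0.023,-0.015,0,0,0,0.7,0.025,-0.023,-0.015,0,0,0,0.7,0.023,-0.0235,-0.015,0,0,0,0.7,0,0,0,0,0,0])

```text
time_s: 1.52
position: [0.6047, 0.1215, 0.1273]
tool_rot: [[0.954, -0.004, 0.299], [-0.299, -0.001, 0.954], [-0.004, -1.0, -0.002]]
ft_force: [-1.2, -1.5, -1.2]
grip_width: 0.0599
```

```bash
cat > snap.py <<'E'
import sys,cv2
from rig import env
k=sys.argv[1]
for n,(a,b,c,d),f in(("top",(150,250,160,300),5),("scene",(110,260,180,320),5)):
    if len(sys.argv)>2 and n not in sys.argv[2:]: continue
    im=env.get_image(n)[:,:,::-1]; cv2.imwrite(f"pics/{n}{k}f.png",im)
    if n=="scene": f=4
    cv2.imwrite(f"pics/{n}{k}.png",cv2.resize(im[a:b,c:d],None,fx=f,fy=f,interpolation=cv2.INTER_CUBIC))
E
python3 snap.py 1
```

```text
(no output)
```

View pics/scene1.png

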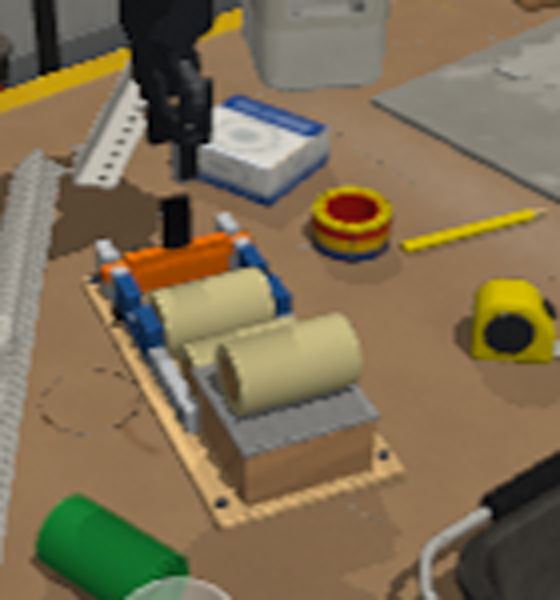

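View pics/top1.png

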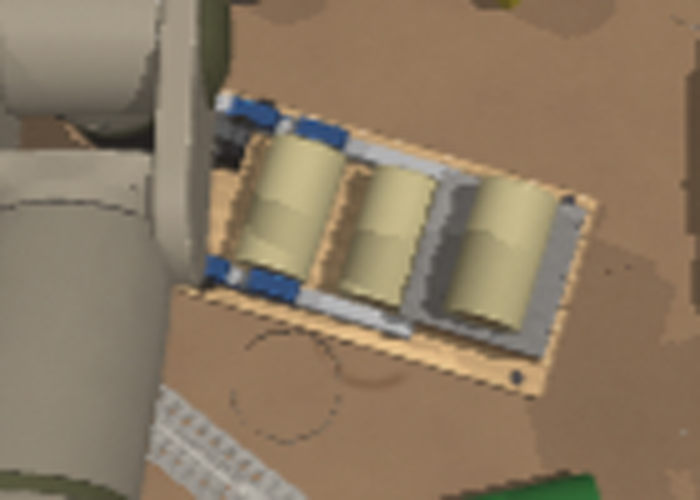

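Scene view: the open gripper hangs above the black handle at about (175,220), with the jaws across rack y. I'll go down and grip.

Call:
servo_tool(rows=[0.7,-0.001,0.003,-0.015,0,0,0,0.7,0,0,-0.015,0,0,0,0.7,0,0,-0.015,0,0,0,0.7,0,0,-0.013,0,0,0,0.7,0,0,0,0,0,0,0.1,0,0,0,0,0,0,0.0,0,0,0,0,0,0,0.0,0,0,0,0,0,0,0.0,0,0,0,0,0,0])

```text
time_s: 2.37
position: [0.6019, 0.1289, 0.0744]
tool_rot: [[0.956, 0.002, 0.294], [-0.294, -0.0, 0.956], [0.002, -1.0, 0.0]]
ft_force: [-3.0, -6.9, 1.2]
grip_width: 0.0117
```

Call:
servo_tool(rows=[0.35,0,0,0,0,0,0,0.35,0,0,0,0,0,0,0.35,-0.0005,-0.002,-0.007,0,0,0,0.0,0,0,0,0,0,0,0.0,0,0,0,0,0,0,0.0,0,0,0,0,0,0,0.0,0,0,0,0,0,0])

```text
time_s: 2.95
position: [0.601, 0.1268, 0.0661]
tool_rot: [[0.956, -0.001, 0.295], [-0.295, -0.0, 0.956], [-0.001, -1.0, -0.0]]
ft_force: [-0.5, -0.3, -2.4]
grip_width: 0.0112
```

Run:
```python
from h import *
o=env.observe();p=json.load(open("rack.json"));print(o["position"],o["ft_force"],o["wrist_torque"],o["grip_width"],inv(p,o["position"]))
```

```text
[0.60099021 0.12681637 0.06605153] [-0.45094637 -0.30978415 -2.44676013] [-0.09089709  0.01891813  0.05205924] 0.011180849151459886 [ -3.53276811 133.82327561]
```

Call:
servo_tool(rows=[0,0,0,0.007,0,0,0,0,0,0,0.007,0,0,0,0,0,0,0.006,0,0,0,0,0,0,0,0,0,0])

```text
time_s: 3.28
position: [0.602, 0.127, 0.0883]
tool_rot: [[0.956, 0.003, 0.294], [-0.294, 0.0, 0.956], [0.003, -1.0, 0.001]]
ft_force: [0.2, -0.2, -1.7]
grip_width: 0.0113
```

```bash
python3 snap.py 2 scene
```

```text
(no output)
```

View pics/scene2.png

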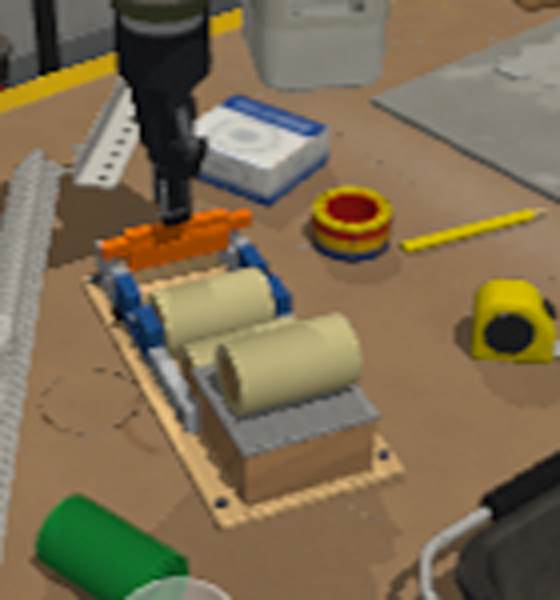

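The bar has lifted out level, with its tabs clear of the rail teeth. Next I'll carry it towards the shoes.

Call:
servo_tool(rows=[0,-0.0013,-0.0043,0,0,0,0,0,-0.0013,-0.0043,0,0,0,0,0,-0.0013,-0.0043,0,0,0,0,0,-0.0013,-0.0043,0,0,0,0,0,-0.0013,-0.0043,0,0,0,0,0,-0.0013,-0.0043,0,0,0,0,0,-0.0013,-0.0043,0,0,0,0,0,-0.0013,-0.0043,0,0,0,0,0,-0.0013,-0.0043,0,0,0,0,0,0,0,0,0,0,0])

```text
time_s: 4.17
position: [0.5893, 0.0873, 0.0863]
tool_rot: [[0.955, -0.0, 0.295], [-0.295, -0.0, 0.955], [-0.0, -1.0, -0.0]]
ft_force: [-0.3, 0.3, -1.9]
grip_width: 0.0113
```

```bash
cat > st.py <<'E'
from h import *
o=env.observe();p=json.load(open("rack.json"));print(np.round(o["position"],4),"F",np.round(o["ft_force"],1),"M",np.round(o["wrist_torque"],2),o["grip_width"],"rackxy",np.round(inv(p,o["position"]),1),o["time_s"])
E
python3 st.py
```

```text
[0.5893 0.0873 0.0863] F [-0.3  0.3 -1.9] M [-0.08 -0.02 -0.05] 0.011292031511910649 rackxy [-3.2 92.7] 4.1667
```

Call:
servo_tool(rows=[0,-0.0008,-0.0027,0,0,0,0,0,-0.0008,-0.0027,0,0,0,0,0,0,0,-0.001,0,0,0,0,0,0,-0.001,0,0,0,0,0,0,0,0,0,0])

```text
time_s: 4.58
position: [0.5879, 0.0827, 0.0845]
tool_rot: [[0.956, 0.0, 0.294], [-0.294, -0.0, 0.956], [0.0, -1.0, -0.0]]
ft_force: [-0.1, -2.1, 0.4]
grip_width: 0.0113
```

```bash
python3 st.py
```

```text
[0.5879 0.0827 0.0845] F [-0.1 -2.1  0.4] M [-0.19  0.14  0.08] 0.011278960688880941 rackxy [-3.1 87.9] 4.5833
```

Call:
servo_tool(rows=[0,0,0,-0.001,0,0,0,0,0,0,0,0,0,0])

```text
time_s: 4.75
position: [0.588, 0.0828, 0.0845]
tool_rot: [[0.956, 0.001, 0.294], [-0.294, -0.0, 0.956], [0.001, -1.0, -0.0]]
ft_force: [-3.0, 0.0, 9.8]
grip_width: 0.0113
```

```bash
python3 st.py
```

```text
[0.588  0.0828 0.0845] F [-3.   0.   9.8] M [-0.2   0.74  0.02] 0.011266832865679767 rackxy [-3.  87.9] 4.75
```

Call:
servo_tool(rows=[0,-0.0003,-0.001,0,0,0,0,0,-0.0003,-0.001,0,0,0,0,0,-0.0003,-0.001,0,0,0,0,0,-0.0003,-0.001,0,0,0,0])

```text
time_s: 5.08
position: [0.5875, 0.0797, 0.0845]
tool_rot: [[0.956, 0.003, 0.294], [-0.294, 0.002, 0.956], [0.003, -1.0, 0.002]]
ft_force: [1.3, 4.2, 6.8]
grip_width: 0.0111
```

```bash
python3 st.py
```

```text
[0.5875 0.0797 0.0845] F [1.3 4.2 6.8] M [ 0.89  0.07 -0.01] 0.011061202282227178 rackxy [-2.6 84.9] 5.0833
```

Call:
servo_tool(rows=[0,-0.0003,-0.001,0,0,0,0,0,-0.0003,-0.001,0,0,0,0,0,-0.0003,-0.001,0,0,0,0])

```text
time_s: 5.33
position: [0.5867, 0.0767, 0.0845]
tool_rot: [[0.956, 0.003, 0.294], [-0.294, 0.001, 0.956], [0.003, -1.0, 0.002]]
ft_force: [0.1, 3.5, 6.5]
grip_width: 0.0113
```

```bash
python3 st.py
```

```text
[0.5867 0.0767 0.0845] F [0.1 3.5 6.5] M [ 0.79  0.04 -0.03] 0.01128428963101698 rackxy [-2.5 81.7] 5.3333
```

Call:
servo_tool(rows=[0,-0.0003,-0.001,0,0,0,0,0,-0.0003,-0.001,0,0,0,0,0,-0.0003,-0.001,0,0,0,0,0,-0.0003,-0.001,0,0,0,0])

```text
time_s: 5.67
position: [0.5855, 0.0726, 0.0845]
tool_rot: [[0.956, 0.003, 0.294], [-0.294, 0.001, 0.956], [0.003, -1.0, 0.002]]
ft_force: [0.3, 3.0, 7.0]
grip_width: 0.0109
```

```bash
python3 st.py
```

```text
[0.5855 0.0726 0.0845] F [0.3 3.  7. ] M [ 0.83 -0.01  0.06] 0.010941067277447177 rackxy [-2.4 77.5] 5.6667
```

Call:
servo_tool(rows=[0,-0.0003,-0.001,0,0,0,0,0,-0.0003,-0.001,0,0,0,0,0,-0.0003,-0.001,0,0,0,0])

```text
time_s: 5.92
position: [0.5846, 0.0696, 0.0844]
tool_rot: [[0.956, 0.003, 0.294], [-0.294, 0.001, 0.956], [0.003, -1.0, 0.002]]
ft_force: [2.6, 3.8, 5.5]
grip_width: 0.0111
```

```bash
python3 st.py
```

```text
[0.5846 0.0696 0.0844] F [2.6 3.8 5.5] M [ 0.77  0.04 -0.01] 0.011100465122042345 rackxy [-2.4 74.3] 5.9167
```

Call:
servo_tool(rows=[0,-0.0003,-0.001,0,0,0,0,0,-0.0003,-0.001,0,0,0,0])

```text
time_s: 6.08
position: [0.5839, 0.0676, 0.0843]
tool_rot: [[0.956, 0.003, 0.294], [-0.294, 0.001, 0.956], [0.002, -1.0, 0.002]]
ft_force: [0.9, 2.7, 3.6]
grip_width: 0.0111
```

```bash
python3 st.py
```

```text
[0.5839 0.0676 0.0843] F [0.9 2.7 3.6] M [ 0.62  0.03 -0.03] 0.011137240995204706 rackxy [-2.5 72.2] 6.0833
```

Call:
servo_tool(rows=[0,-0.0003,-0.001,0,0,0,0,0,-0.0003,-0.001,0,0,0,0])

```text
time_s: 6.25
position: [0.5823, 0.0648, 0.0831]
tool_rot: [[0.956, -0.0, 0.294], [-0.294, -0.0, 0.956], [-0.0, -1.0, -0.0]]
ft_force: [-1.1, 0.2, -1.2]
grip_width: 0.0112
```

```bash
python3 st.py; python3 snap.py 3
```

```text
[0.5823 0.0648 0.0831] F [-1.1  0.2 -1.2] M [-0.02  0.01  0.09] 0.01115920894163938 rackxy [-3.2 69.1] 6.25
```

View pics/scene3.png

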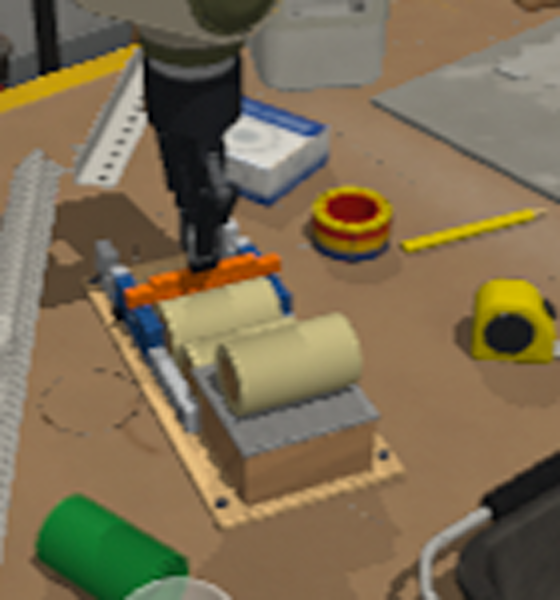

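View pics/top3.png

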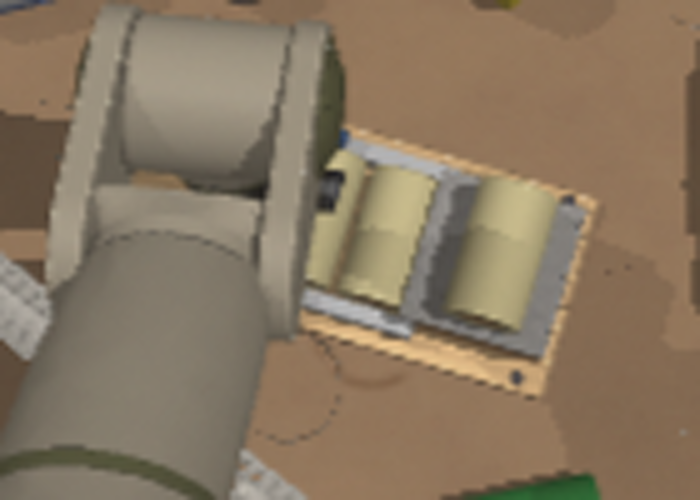

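z fell 1.2 mm and the contact force vanished, so the tabs have entered the notch. I'll lower carefully.

Call:
servo_tool(rows=[0,0,0,-0.002,0,0,0,0,0,0,-0.002,0,0,0,0,0,0,0,0,0,0])

```text
time_s: 6.6
position: [0.5822, 0.0648, 0.0786]
tool_rot: [[0.956, -0.001, 0.295], [-0.295, 0.0, 0.956], [-0.001, -1.0, -0.0]]
ft_force: [-0.2, -0.5, -2.1]
grip_width: 0.0114
```

```bash
python3 st.py
```

```text
[0.5822 0.0648 0.0786] F [-0.2 -0.5 -2.1] M [ 0.01  0.03 -0.03] 0.011372056325761827 rackxy [-3.4 69. ] 6.6
```

Call:
servo_tool(rows=[0,0,0,-0.004,0,0,0,0,0,0,-0.004,0,0,0,0,0,0,-0.003,0,0,0,0,0,0,-0.001,0,0,0,0,0,0,0,0,0,0])

```text
time_s: 7.02
position: [0.5823, 0.0648, 0.0669]
tool_rot: [[0.956, -0.001, 0.295], [-0.295, 0.0, 0.956], [-0.001, -1.0, -0.0]]
ft_force: [-0.1, -0.2, -2.5]
grip_width: 0.0111
```

```bash
python3 st.py
```

```text
[0.5823 0.0648 0.0669] F [-0.1 -0.2 -2.5] M [-0.    0.02 -0.02] 0.011130781890943646 rackxy [-3.2 69. ] 7.0167
```

Call:
servo_tool(rows=[0,0,0,-0.001,0,0,0,0,0,0,-0.0005,0,0,0,0,0,0,0,0,0,0])

```text
time_s: 7.27
position: [0.5825, 0.0648, 0.0658]
tool_rot: [[0.956, 0.0, 0.295], [-0.295, -0.0, 0.956], [0.0, -1.0, 0.0]]
ft_force: [-1.4, 0.3, -2.1]
grip_width: 0.0113
```

```bash
python3 st.py
```

```text
[0.5825 0.0648 0.0658] F [-1.4  0.3 -2.1] M [-0.    0.06 -0.02] 0.01126509674831321 rackxy [-3.1 69.1] 7.2667
```

Call:
servo_tool(rows=[0,0,0,-0.0005,0,0,0,0.3,0,0,0,0,0,0,0.3,0,0,0,0,0,0,0.3,0,0,0,0,0,0,0.3,0,0,0.015,0,0,0,0.3,0,0,0.03,0,0,0,0.3,0,0,0.03,0,0,0,0.3,0,0,0.03,0,0,0,0,0,0,0.03,0,0,0,0,-0.01,-0.03,0.03,0,0,0])

```text
time_s: 8.1
position: [0.5734, 0.0389, 0.2308]
tool_rot: [[0.957, 0.002, 0.291], [-0.291, 0.001, 0.957], [0.001, -1.0, 0.002]]
ft_force: [0.1, 0.3, 0.1]
grip_width: 0.0023
```

```bash
python3 st.py; python3 snap.py 4
```

```text
[0.5734 0.0389 0.2308] F [0.1 0.3 0.1] M [-0.05 -0.02 -0.01] 0.002302546049696231 rackxy [-4.2 41.6] 8.1
```

View pics/scene4.png

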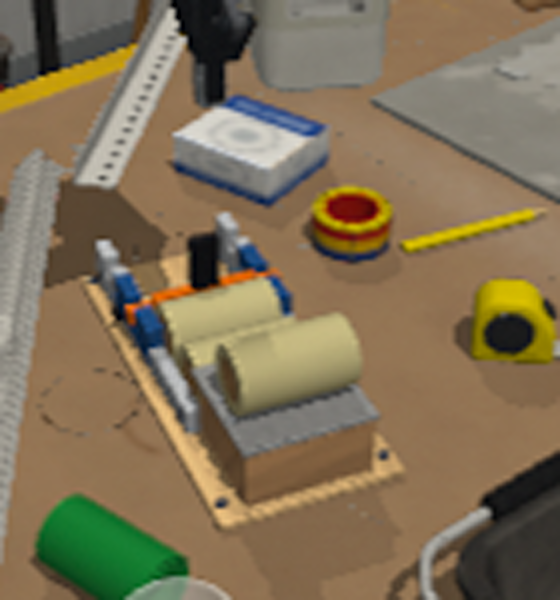

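View pics/top4.png

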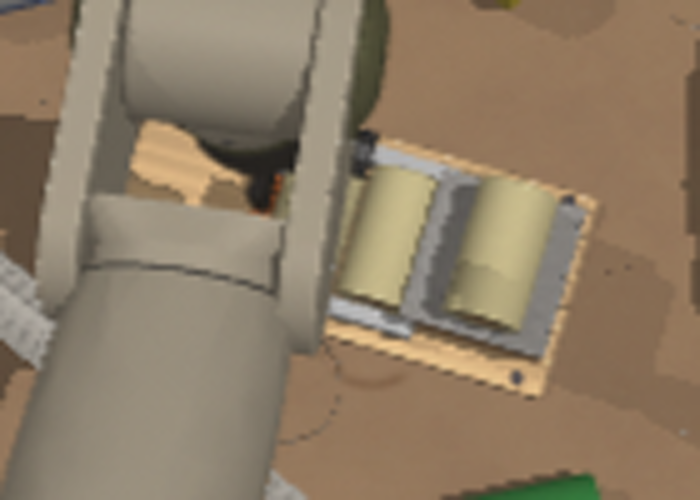

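The bar sits down between the blue shoe teeth on both sides; the handle is at scene crop (203,262). The seat height read by the TCP (0.0658) matches the start seat (0.0661). Roll 3 is still on its ledge, so I'll measure the rolls and work out the push pose.

Run:
```python
from h import *
p=json.load(open("rack.json"))
im=cv2.imread("pics/top4f.png");hs=cv2.cvtColor(im,cv2.COLOR_BGR2HSV)
print("hsv roll",hs[200,262],hs[195,238],"bed",hs[225,262])
m=cv2.inRange(hs,(22,60,100),(34,130,230));n,l,s,c=cv2.connectedComponentsWithStats(m)
for i in range(1,n):
    if s[i,4]>60 and 200<c[i][0]<290 and 160<c[i][1]<240:
        ang=cv2.minAreaRect(np.argwhere(l==i)[:,::-1].astype(np.float32))
        print(c[i],s[i],ang,[np.round(inv(p,ray("top",c[i],z)),1) for z in(.0355,.092)])
# handle 2-view
for n_,z in(("scene",.098),):
    print("handle top",np.round(inv(p,ray("scene",((203+.5)/4-.5+180,(237+.5)/4-.5+110),.098)),1))
for y in(-150,-132.5,-47):print(y,np.round(rk(p,(0,y,70.5)),4))
```

```text
hsv roll [ 24  76 197] [ 23  75 198] bed [ 14  63 125]
[236.50923483 195.95514512] [227 183  21  28 379] ((235.87060546875, 196.0823516845703), (17.35443687438965, 26.682449340820312), 12.52880859375) [array([  1.1, -16.8]), array([ -8. , -21.1])]
[259.92694064 199.79223744] [249 186  22  30 438] ((259.9266357421875, 199.5780029296875), (15.899917602539062, 28.35165786743164), 16.699243545532227) [array([ 11.9, -98.9]), array([  2.3, -99.5])]
handle top [ 1.4 66.8]
-150 [ 0.5212 -0.1456  0.0705]
-132.5 [ 0.5263 -0.1289  0.0705]
-47 [ 0.5514 -0.0471  0.0705]
```

Call:
servo_tool(rows=[0.5,-0.004,-0.014,0,0,0,-6.92,0.5,-0.004,-0.014,0,0,0,-6.92,0.5,-0.004,-0.014,0,0,0,-6.92,0.5,-0.004,-0.014,0,0,0,-6.92,0.5,-0.004,-0.014,0,0,0,-6.92,0.5,-0.004,-0.014,0,0,0,-6.92,0.5,-0.004,-0.014,0,0,0,-6.92,0.5,-0.004,-0.014,0,0,0,-6.92,0.5,-0.004,-0.014,0,0,0,-6.92,0.5,-0.004,-0.014,0,0,0,-6.92])

```text
time_s: 9.03
position: [0.5326, -0.1043, 0.2284]
tool_rot: [[0.058, -0.001, 0.998], [-0.998, 0.0, 0.058], [-0.0, -1.0, -0.001]]
ft_force: [0.5, -0.8, 0.0]
grip_width: 0.0426
```

Call:
servo_tool(rows=[0.5,-0.004,-0.014,0,0,0,-6.92,0.5,-0.004,-0.014,0,0,0,-6.92,0.5,-0.004,-0.014,0,0,0,-6.92,0.5,0,0,-0.01,5.97,-1.84,0,0.5,0,0,-0.01,5.97,-1.84,0,0.5,0,0,-0.01,5.97,-1.84,0,0.5,0,0,-0.01,5.97,-1.84,0,0.5,0,0,0,0,0,0])

```text
time_s: 9.7
position: [0.5196, -0.1473, 0.1858]
tool_rot: [[-0.271, 0.123, 0.955], [-0.862, 0.41, -0.298], [-0.428, -0.904, -0.006]]
ft_force: [-0.3, 0.2, -1.1]
grip_width: 0.0429
```

```bash
python3 st.py; python3 -c "
from rig import env
import numpy as np
o=env.observe();print(np.round(o['q'],1));R=np.array(o['tool_rot']);print(np.round(R,3))"; python3 snap.py 5
```

```text
[ 0.5196 -0.1473  0.1858] F [-0.3  0.2 -1.1] M [-0.21  0.09 -0.  ] 0.042877609314816476 rackxy [  -1.  -152.1] 9.7
[-39.7  25.3  81.   23.3  84.7 -26.8]
[[-0.271  0.123  0.955]
 [-0.862  0.41  -0.298]
 [-0.428 -0.904 -0.006]]
```

View pics/scene5.png

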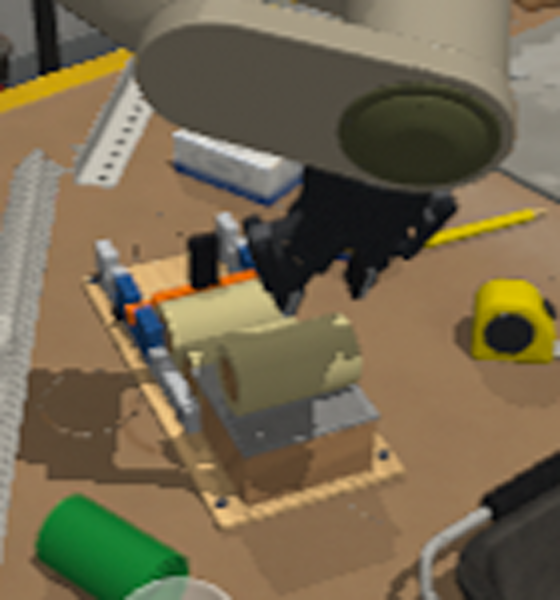

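View pics/top5.png

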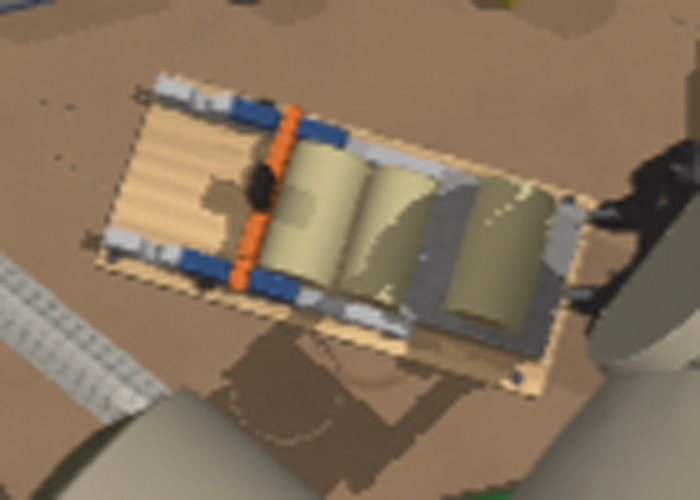

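The top view shows the bar square between the blue shoes at (265,195), both lower rolls against each other and the leaned fingers behind roll 3 at (590,255). I'll descend behind it.

Call:
servo_tool(rows=[0.5,0,0,-0.02,0,0,0,0.5,0,0,-0.025,0,0,0,0.5,0,0,-0.025,0,0,0,0.5,0,0,-0.02,0,0,0,0.5,0,0,-0.01,0,0,0,0.5,0,0,0,0,0,0])

```text
time_s: 10.3
position: [0.5208, -0.1448, 0.0881]
tool_rot: [[-0.266, 0.122, 0.956], [-0.867, 0.404, -0.292], [-0.422, -0.907, -0.002]]
ft_force: [0.0, 0.1, 0.0]
grip_width: 0.0426
```

```bash
python3 st.py; python3 snap.py 6
```

```text
[ 0.5208 -0.1448  0.0881] F [0.  0.1 0. ] M [-0.19  0.06  0.01] 0.042592044245454805 rackxy [  -0.7 -149.4] 10.3
```

View pics/scene6.png

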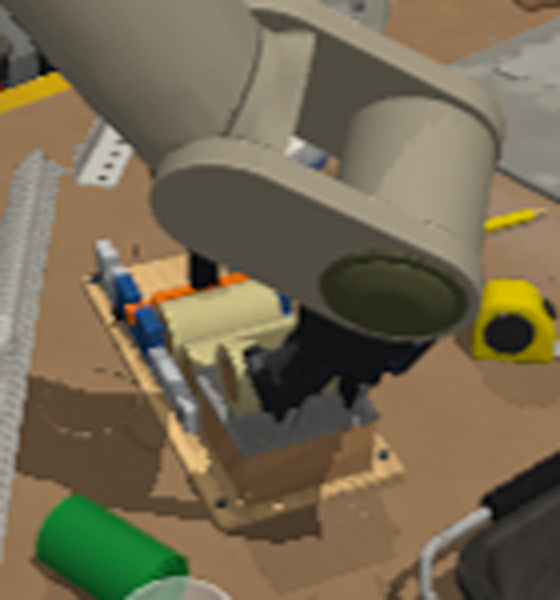

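View pics/top6.png

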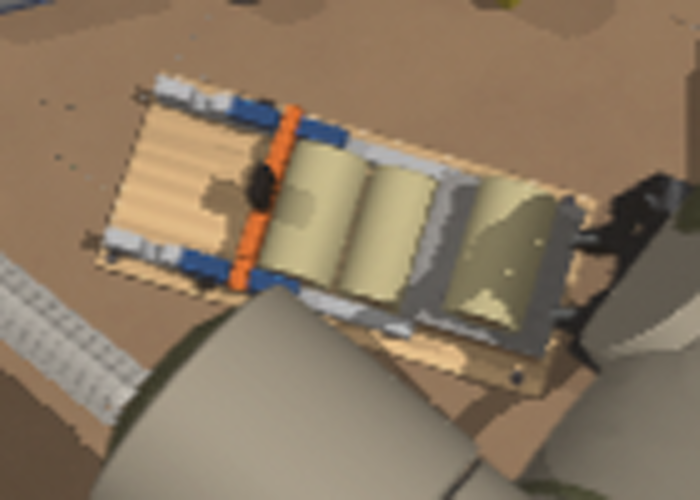

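Call:
servo_tool(rows=[0.5,0,0,-0.009,0,0,0,0.5,0,0,-0.008,0,0,0,0.5,0,0,0,0,0,0])

```text
time_s: 10.65
position: [0.5205, -0.1457, 0.071]
tool_rot: [[-0.267, 0.123, 0.956], [-0.866, 0.404, -0.294], [-0.423, -0.906, -0.001]]
ft_force: [0.4, 0.2, 0.9]
grip_width: 0.0428
```

```bash
python3 st.py
```

```text
[ 0.5205 -0.1457  0.071 ] F [0.4 0.2 0.9] M [-0.17  0.04 -0.02] 0.042817447746136446 rackxy [  -0.6 -150.3] 10.65
```

Call:
servo_tool(rows=[0.5,0.0012,0.0038,0,0,0,0,0.5,0.0012,0.0038,0,0,0,0,0.5,0.0012,0.0038,0,0,0,0,0.5,0.0012,0.0038,0,0,0,0,0.5,0.0006,0.0019,0,0,0,0,0.5,0.0006,0.0019,0,0,0,0])

```text
time_s: 11.15
position: [0.5271, -0.1267, 0.0722]
tool_rot: [[-0.266, 0.125, 0.956], [-0.867, 0.403, -0.294], [-0.422, -0.907, 0.001]]
ft_force: [0.0, -0.7, 0.9]
grip_width: 0.0426
```

```bash
python3 st.py; python3 snap.py 7 top
```

```text
[ 0.5271 -0.1267  0.0722] F [ 0.  -0.7  0.9] M [-0.37  0.09 -0.  ] 0.04264793063116452 rackxy [ 1.000e-01 -1.302e+02] 11.15
```

View pics/top7.png

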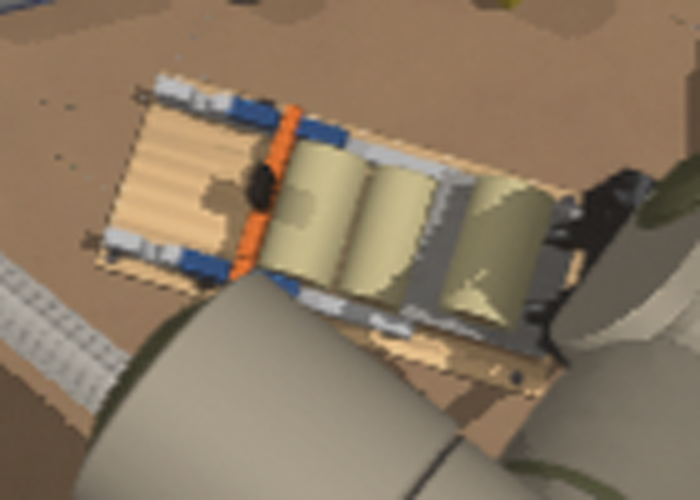

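Call:
servo_tool(rows=[0.5,0.0006,0.0019,0,0,0,0,0.5,0.0006,0.0019,0,0,0,0,0.5,0.0006,0.0019,0,0,0,0,0.5,0.0006,0.0019,0,0,0,0])

```text
time_s: 11.53
position: [0.5293, -0.1191, 0.072]
tool_rot: [[-0.266, 0.124, 0.956], [-0.866, 0.404, -0.294], [-0.423, -0.906, 0.0]]
ft_force: [-0.2, -0.2, -0.1]
grip_width: 0.0426
```

```bash
python3 st.py; python3 snap.py 8 top
```

```text
[ 0.5293 -0.1191  0.072 ] F [-0.2 -0.2 -0.1] M [-0.18  0.1   0.04] 0.04259968923758356 rackxy [   0.  -122.3] 11.5333
```

View pics/top8.png

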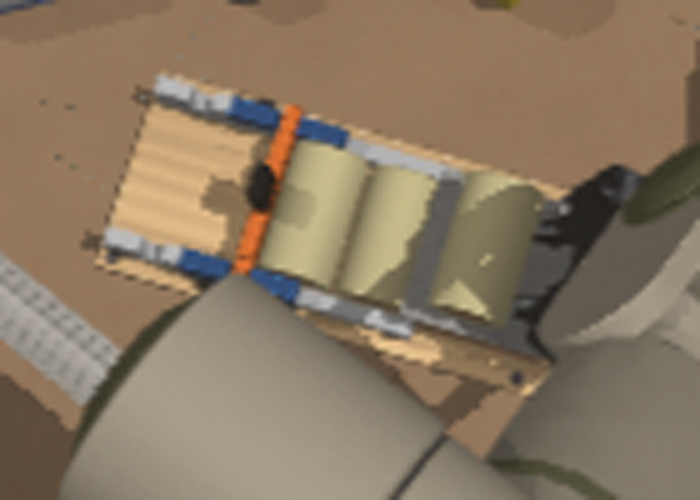

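Roll 3 has moved about 7 mm over the bead and stays square, with almost no force. I'll continue.

Call:
servo_tool(rows=[0.5,0.0006,0.0019,0,0,0,0,0.5,0.0006,0.0019,0,0,0,0,0.5,0.0006,0.0019,0,0,0,0,0.5,0.0006,0.0019,0,0,0,0,0.5,0.0006,0.0019,0,0,0,0,0.5,0.0006,0.0019,0,0,0,0])

```text
time_s: 12.08
position: [0.533, -0.1077, 0.072]
tool_rot: [[-0.266, 0.124, 0.956], [-0.866, 0.404, -0.294], [-0.422, -0.906, 0.0]]
ft_force: [0.6, 0.3, -0.5]
grip_width: 0.0427
```

```bash
python3 st.py; python3 snap.py 9
```

```text
[ 0.533  -0.1077  0.072 ] F [ 0.6  0.3 -0.5] M [-0.22  0.02 -0.01] 0.04267876257493254 rackxy [ 1.000e-01 -1.103e+02] 12.0833
```

View pics/top9.png

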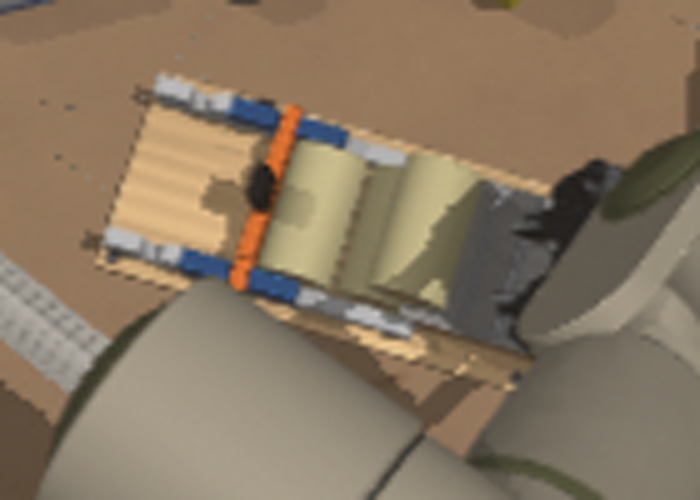

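View pics/scene9.png

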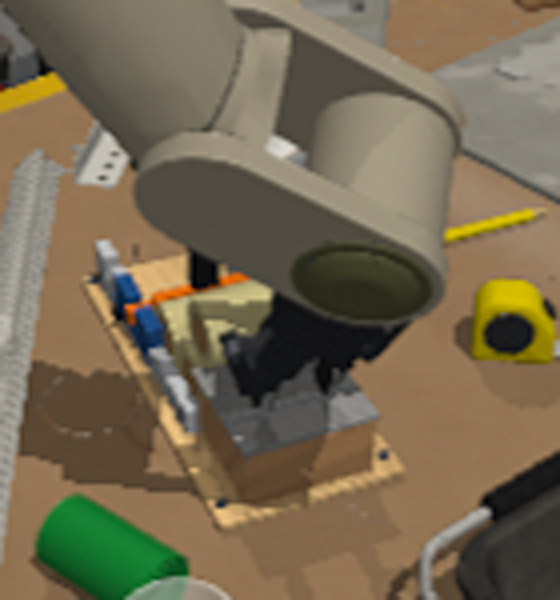

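Roll 3 has rolled ahead of the fingers to the ledge edge (top crop about (430,230)). I'll hold and see whether it moves on by itself.

Call:
servo_tool(rows=[0.5,0,0,0,0,0,0,0.5,0,0,0,0,0,0,0.5,0,0,0,0,0,0,0.5,0,0,0,0,0,0,0.5,0,0,0,0,0,0,0.5,0,0,0,0,0,0,0.5,0,0,0,0,0,0,0.5,0,0,0,0,0,0])

```text
time_s: 12.85
position: [0.5329, -0.1079, 0.072]
tool_rot: [[-0.266, 0.124, 0.956], [-0.866, 0.404, -0.294], [-0.422, -0.906, 0.0]]
ft_force: [-0.2, -1.2, 0.6]
grip_width: 0.043
```

```bash
python3 snap.py 10
```

```text
(no output)
```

View pics/top10.png

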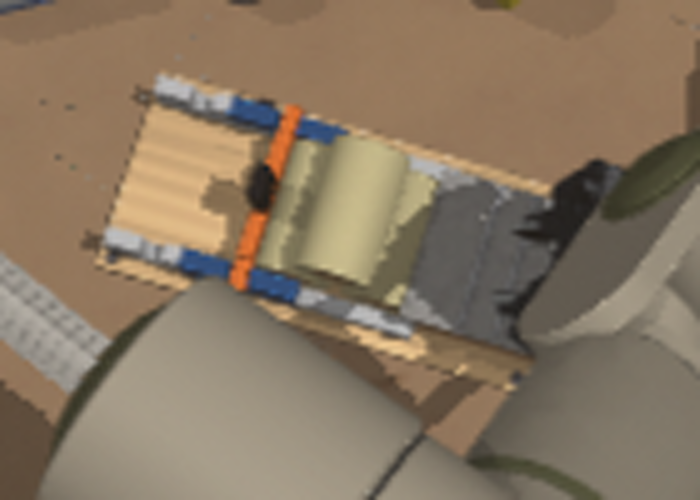

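View pics/scene10.png

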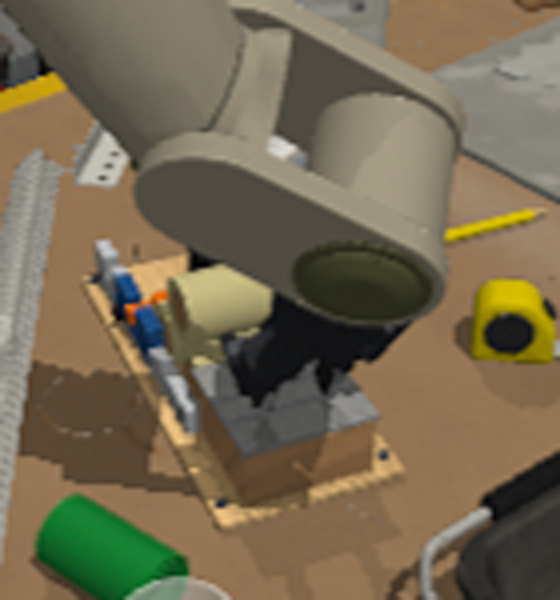

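Roll 3 has settled in the saddle at top crop (355,210), square to the channel. I'll retract up and away, then check.

Call:
servo_tool(rows=[0.5,-0.002,-0.006,0.005,0,0,0,0.5,-0.003,-0.01,0.015,0,0,0,0.5,-0.003,-0.01,0.025,0,0,0,0.5,-0.003,-0.01,0.03,0,0,0,0.5,-0.003,-0.01,0.03,0,0,0,0.5,0,-0.01,0.03,0,0,0,0.5,0,-0.01,0.03,0,0,0,0.5,0,-0.01,0.02,0,0,0,0.5,0,0,0,0,0,0,0.5,0,0,0,0,0,0])

```text
time_s: 13.78
position: [0.5188, -0.1846, 0.2577]
tool_rot: [[-0.267, 0.126, 0.956], [-0.867, 0.402, -0.295], [-0.421, -0.907, 0.002]]
ft_force: [0.1, 0.7, -0.1]
grip_width: 0.0424
```

```bash
python3 st.py; python3 snap.py 11
```

```text
[ 0.5188 -0.1846  0.2577] F [ 0.1  0.7 -0.1] M [-0.16  0.1   0.04] 0.04244259220523895 rackxy [   9.1 -188.1] 13.7833
```

View pics/top11.png

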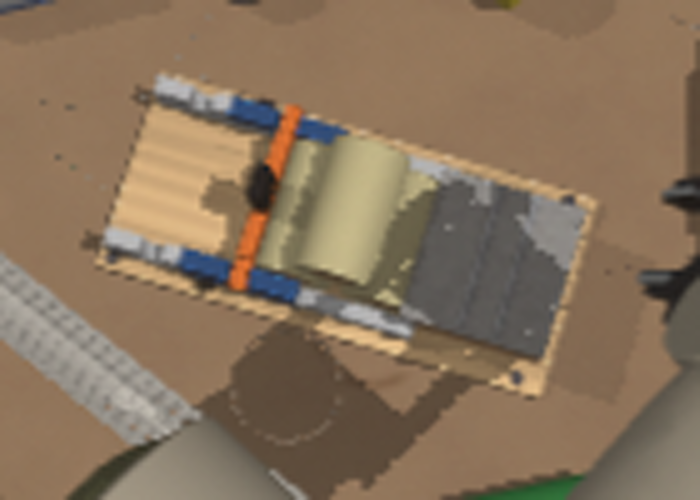

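View pics/scene11.png

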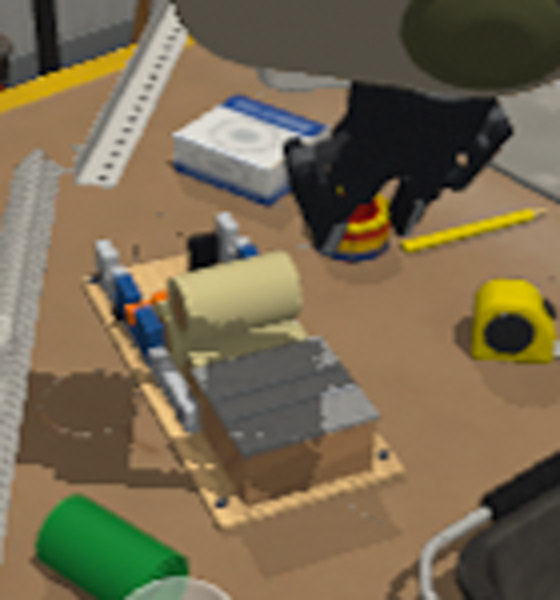

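Run:
```python
from h import *
from scipy.optimize import least_squares
p=json.load(open("rack.json"))
# roll3 outline centre, top and scene crops, from the pictures; triangulate
t=((355)/5-.5+160,(211)/5-.5+150);s=((237)/4-.5+180,(303)/4-.5+110)
for nm,a,b in(("roll3 mid",t,s),("handle top",((258)/5-.5+160,(180)/5-.5+150),((203)/4-.5+180,(237)/4-.5+110))):
    r=least_squares(lambda X:np.r_[proj("top",X)-a,proj("scene",X)-b],[.56,0,.09]);print(nm,np.round(inv(p,r.x),1),"z",round(r.x[2]*1000,1),"res px",np.round(r.fun,2))
A=cv2.imread("pics/top10f.png");B=cv2.imread("pics/top11f.png");print("bar change px",np.abs(A[165:215,200:220].astype(int)-B[165:215,200:220]).max())
a=cv2.imread("pics/scene0.png").astype(int);b=cv2.imread("pics/scene11f.png").astype(int);d=np.abs(a-b).max(2)
for n,(u,v,w) in dict(mug=(282,337,30),cup=(224,277,20),measure=(308,190,14),tape=(268,166,12)).items():print(n,(d[v-w:v+w,u-w:u+w]>40).mean())
```

```text
roll3 mid [3.8 3.7] z 74.5 res px [ 0.15 -0.24 -0.26  0.05]
handle top [ 1.3 69.8] z 96.5 res px [ 0.14 -0.21 -0.24  0.04]
bar change px 96
mug 0.0
cup 0.0
measure 0.0
tape 0.4618055555555556
```

Run:
```python
import cv2,numpy as np
a=cv2.imread("pics/top0.png").astype(int);b=cv2.imread("pics/top11f.png").astype(int);d=np.abs(a-b).max(2)
for n,(u,v,w) in dict(tape=(207,139,12),measure=(264,142,10),cup=(307,266,12),mug=(365,267,14)).items():print(n,(d[v-w:v+w,u-w:u+w]>40).mean())
from rig import env
env.close_job()
```

```text
tape 0.0
measure 0.0
cup 0.06770833333333333
mug 0.0
the job is handed in; nothing more can be done
```

The pyramid is built and the job is handed in. The hand-in gave no verdict, so the results below are my own checks. The last move ended at 13.8 s of the 51 s limit.

- **Bar:** I lifted the stop bar out of its start notch, pushed the lower rolls together with it, and slid it along the blue tooth tops under light pressure. It dropped in at about rack y = 67–70 mm. The final pictures put the handle top at 96.5 mm, against 98 mm expected when seated. The tool height at the seat (65.8 mm) matched the start notch (66.1 mm).
- **Third roll:** I pushed it over the bead at two points with the fingers leaned 25°. It then rolled on by itself into the saddle. The final pictures show it square, at x ≈ 4 mm and y ≈ 4 mm.
- **Bystanders:** The mug and tape measure look unchanged in both views. The cup is unchanged in the scene view; the top view shows a 7% pixel difference there, probably the arm or its shadow. The tape roll is hidden by the gripper in the final scene view but unchanged in the top view.
- **Disagreements:** The two-view height of the third roll was 74.5 mm, where the geometry suggests about 81 mm; both are within the 68–92 mm band. A pixel comparison meant to show the bar unmoved during the retract also failed, with a difference of up to 96. I put that down to the arm and its shadow, as the bar looks unmoved in the pictures.

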